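Put the folded chessboard away in the cupboard door

ROBOT

A 6-joint arm with a two-finger parallel gripper is mounted at the origin on the work surface. World frame = base frame: x ahead of the robot, y to its left, z up, the work surface at z = 0. Lengths are in m, angles in rad, forces in N, time in s.
With the tool pointing down it reaches from about 0.3 to 0.875 m from the base axis. Payload 4.2 kg.
Tool frame: the origin (TCP) lies on the centre line of the jaws, within the pads' length; the fingertips stand env.nose_length ahead of it and the grasp point (between the pads) lies 11 mm behind it (env.nose_length is the distance from the TCP to the fingertips, in m); z points along the fingers, y is the line along which they close (so a half turn about z gives the same grasp; the last joint's range is limited). The gripper opens to 85 mm and grips with 20 to 120 N. Pads are 22 mm wide; open, the fingers measure 114 mm over their backs; the gripper's body (76 mm by 85 mm) begins 54 mm behind the grasp point. The pads swing forward as they close: fully open they stand 13 mm farther back than shut.
Start: joints at [-1.251, 0.32, 1.565, -0, 1.257, -0.02], TCP at [0.192, -0.542, 0.239] pointing down, gripper open.
Joint ranges: [-3.11, 3.11], [-0.84, 2.01], [0.21, 2.61], [-1.34, 4.49], [0.05, 2.63], [-2.56, 2.56]. Speed limits (rad/s): [2.57, 2.57, 3.14, 3.14, 3.14, 3.14].

INTERFACE

Orientations are given as a unit quaternion [w, x, y, z].
In Python, from cell import env gives the robot as it stands.
- The arm moves only by the tool drive_effector, called after "Request:" as name(argument=value, ...), one argument or row to a line, values as JSON. Schema: {"type":"object","properties":{"increments":{"type":"array","items":{"type":"array","items":{"type":"array","items":{"type":"number"},"minItems":7,"maxItems":7},"minItems":1,"maxItems":20},"minItems":1,"maxItems":1},"squeeze":{"type":"number"},"only":{"type":"string"},"quiet":{"type":"boolean"},"lines":{"type":"string"}},"required":["increments"],"additionalProperties":false}. increments is a list that holds a single list of rows (three levels of brackets), with 1 to 20 rows, each of 7 numbers: a rotation vector rx, ry, rz in units of 0.2 rad, then dx, dy, dz in mm, then the opening from 0.0 (shut) to 1.0 (fully open); each row shifts and turns the commanded pose from where the row before left it, along the tool's axes as they then stand; what a row does not reach is not made up. A row lasts 1/12 s, in which the tool goes at most 0.0417 m and 0.125 rad, less where a joint would pass 70% of its speed; a pose out of reach is approached as far as the arm can. The fingers move at their own pace and stop on an object; squeeze is the grip in N (left out, the last holds). Time passes only in rows, so rows that do not move let the fingers close. The tool returns the time, the measured TCP pose, the force, the opening and the grip force at its end. only (a regular expression) keeps the lines of the reply that match it, lines (a string "A,B") keeps lines A to B, and quiet returns only ok. Input that does not fit is refused with a message, and nothing moves.
- env.state(): the state, without advancing time (a new reading comes with each control period).
- env.snapshot(name): name is "side" or "top" or "wrist"; returns a dict with "image" (400x640x3 uint8, red, green, blue), "fx", "fy", "cx", "cy" (pixels), "R" (3x3) and "t" (3): a world point X has camera coordinates R X + t. Camera axes: x right, y down, z forward; pixel columns grow to the right and rows downward; lengths in m; the calibration is good to about 2 mm. A picture is of the moment at which its call begins. There is no depth.
- env.sign_off(): hands the job in; it is judged then, once.
The state is a dict: "clock": time; "joint_pos": joint angles; "joint_velocities": joint speeds; "effort": joint torques, N m; "tcp_pos": TCP position; "orientation": TCP orientation; "contact_force": force on the tool from outside, world axes, zero at the start; "moment": the same for the moment, N m; "width": opening from 0.0 (shut) to 1.0 (fully open); "finger_force": force on a finger pad.
Only numpy, scipy, OpenCV 4.12 (cv2) and the standard library are available. Lean on these libraries where they do the work, as an engineer would, in place of code of your own. Each camera call takes 0.05 s, during which the arm holds its last target. There are 200 camera calls.

TASK

Put the chess set away: pull the little cupboard's door open through its roller catch, stand the folded chessboard upright in the wooden pocket on the inside of the door, resting on the pocket's floor, and then push the door shut until the catch snaps and it is fully home. Leave the bowl, the bottle opener and the rack of pawns where they are.

Things in the scene. Friction and masses are not known exactly. Their poses are not given: they have to be found in the camera images.
- cupboard: small cream cupboard with one blue-grey door, 160 deep (x), 250 wide (y), 135 high, closed on top, fixed. Origin: centre of its underside; its front, 80 from there, faces the robot (-x). The door's upright hinge line is at the front's left end as the robot sees it (+y end)
- door (a joint): opening angle of the door (rad): 0 fully shut, stop at 1.75. The free edge, 248 from the hinge, swings out to the robot, clockwise from above. Panel 12 thick, 4 to 132 above the work surface. A sprung roller under the roof holds it shut (12 to 14 N at the handle to pass either way); its crest is at 0.03 rad: let go short of it the door springs back open. Past 0.08 rad it stays where left.
- door_hinge (a point): point on the door's hinge line, in the plane of the panel's inner face, 98 above the work surface. Axes turn with the door: x from the outside of the door to its inside (into the cupboard when shut), y along the door towards the hinge (the free edge is at -y), z up
- door_handle (a point): point to grip on the door's pull, 98 above the work surface: a dark upright round bar 14 thick, from 50 to 128 above the work surface, its axis 40 off the outer face of the door, 165 from the hinge line along the door; a thin stalk joins it to the door at 58 height. It can be pinched from above. Axes as door_hinge
- pocket (a point): centre of the floor of the open-topped wooden pocket on the door's inside; floor 35 above the work surface, 110 from the hinge line along the door, 50 in from the panel's inner face. Cavity 52 across (x), 180 along the door (y), walls 39 above its floor; the panel rises to 97 above it. Reached from above with the door wide open, clear of the roof. Axes as door_hinge
- chessboard: folding travel chessboard, shut, light wood with dark squares and a small brass clasp in the middle of its upper edge; 160 long (its x), 36 thick (its y), 80 high (z), about 0.3 kg, standing on its long edge on the work surface. Origin: centre of its underside. It fits the pocket either way round
- bowl: dark green ceramic bowl, 140 across, 60 high; bystander. Origin: centre of its underside
- opener: flat steel bottle opener, 138 long, 40 wide, 8 thick, lying flat; bystander. Origin: on its underside near the middle, x towards the ring end
- rack: wooden rack 55 x 200 (y) x 26 high with four wooden pawns (25 wide, standing 80 above the work surface); bystander. Origin: centre of its underside

How it is judged:
By the outcome, as a careful person would: the job done as asked, in the order asked, and still so for the second after the job is handed in, with the robot touching nothing.
It also fails if it takes over 72 s, if anything falls off the work surface, if the arm or the gripper's body presses on something with over 40 N, if the wrist force passes 120 N, or if a joint passes its speed limit or range.

## Working session

There is one attempt and no reset: what is moved stays moved. The work goes in short steps, Python scripts to look and compute and a tool call to move; the robot and the scene stay as the last step left them, time stands still between calls to the robot, and variables do not carry over. Pictures are saved under pics/ and viewed, at most 14 in all, crops included, and the job is handed in when it is done.

```bash
ls; mkdir -p pics; python3 - <<'E'
from cell import env
import cv2
print(env.nose_length, env.state())
for n in ("top","side"):
    s=env.snapshot(n); cv2.imwrite(f"pics/{n}0.png",s["image"][:,:,::-1])
    print(n,s["fx"],s["fy"],s["cx"],s["cy"],s["R"],s["t"])
E
```

```text
cell.py
pics
0.008 {'clock': 0.0, 'joint_pos': array([-1.25101476e+00,  3.20287559e-01,  1.56566041e+00,  2.45648665e-05,
        1.25741911e+00, -1.99847067e-02]), 'joint_velocities': array([ 6.14656326e-05,  1.08791281e-04, -7.04904402e-04, -5.09221663e-05,
       -5.34195829e-04,  1.34322224e-03]), 'effort': array([ 2.71702011e-03, -4.15517163e+01, -2.34157115e+01,  5.37651408e-05,
        8.31359066e-03, -7.35638622e-06]), 'tcp_pos': array([ 0.19149901, -0.54168461,  0.23849198]), 'orientation': array([-8.79004119e-04,  9.85604786e-01,  1.69063359e-01, -1.20943798e-04]), 'contact_force': array([ 0.19199054,  1.03471081, -0.11075812]), 'moment': array([ 0.02919806, -0.01838867, -0.0307051 ]), 'finger_force': 0.0, 'width': 1.0000195492183361}
top 471.44361287272505 471.44361287272505 323.6090127489383 196.8962116169699 [[-0.00259885 -0.99971285 -0.02382146]
 [-0.98779871  0.00627579 -0.15560949]
 [ 0.15571431  0.02312641 -0.98753138]] [0.03211832 0.52222161 1.36256169]
side 516.3272389246048 516.3272389246048 318.19899887887254 201.86958315577454 [[ 0.15284768  0.98821771  0.00795885]
 [ 0.6004334  -0.08646645 -0.79498635]
 [-0.78493141  0.12629058 -0.60657511]] [-0.07787632 -0.23365669  1.83325463]
```

View pics/top0.png

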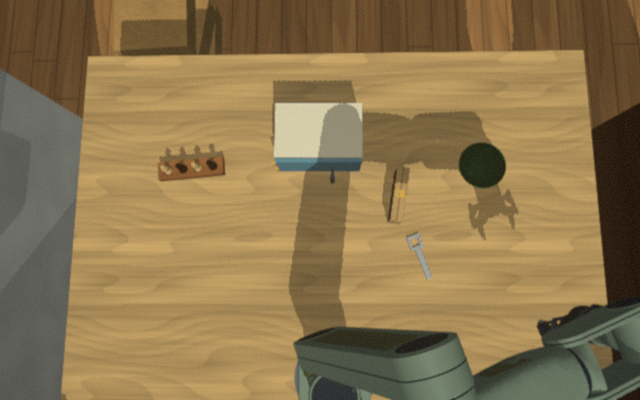

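View pics/side0.png

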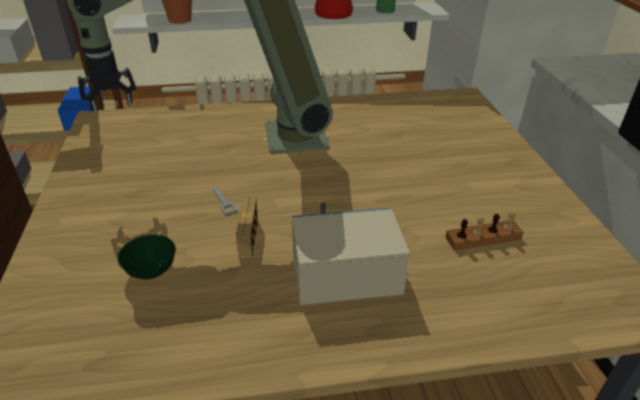

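The top view shows the cupboard roof at about (275–362, 103–160) and the handle at (332,178). The chessboard is at (398,194), the opener at (418,255), the bowl at (482,165) and the rack at (192,166). The side view agrees. Next I'll zoom in to measure.

```bash
cat > h.py <<'E'
from cell import env
import cv2, numpy as np
from scipy.spatial.transform import Rotation as Ro
def px(s,X): 
    c=s["R"]@np.array(X,float)+s["t"]; return np.array([s["fx"]*c[0]/c[2]+s["cx"], s["fy"]*c[1]/c[2]+s["cy"]])
def ray(s,u,v,z):
    R=np.array(s["R"]);o=-R.T@s["t"]; d=R.T@np.array([(u-s["cx"])/s["fx"],(v-s["cy"])/s["fy"],1]); return o+d*(z-o[2])/d[2]
def tool(target, closing=None):
    """tool-axis displacement to world target; turn about z to bring tool y to yaw 'closing' (mod pi)"""
    st=env.state(); w,x,y,z=st["orientation"]; M=Ro.from_quat([x,y,z,w]).as_matrix()
    a=np.arctan2(M[1,1],M[0,1]); out=[M.T@(np.array(target)-st["tcp_pos"]).round(4)]
    if closing is not None: out.append(-((closing-a+np.pi/2)%np.pi-np.pi/2))
    return M.round(3),out
E
python3 - <<'E'
from h import *
s=env.snapshot("top"); im=s["image"]
crop=im[85:285,260:440,::-1]
cv2.imwrite("pics/crop1.png",cv2.resize(crop,None,fx=3,fy=3,interpolation=cv2.INTER_CUBIC)[:600])
hsv=cv2.cvtColor(im,cv2.COLOR_RGB2HSV)
for p in [(318,130),(318,164),(332,178),(400,190),(392,195),(398,215)]: print(p,im[p[1],p[0]],hsv[p[1],p[0]])
s2=env.snapshot("side")
cv2.imwrite("pics/crop2.png",cv2.resize(s2["image"][180:310,200:420,::-1],None,fx=3.6,fy=3.6,interpolation=cv2.INTER_CUBIC))
E
```

```text
(318, 130) [213 205 169] [ 25  53 213]
(318, 164) [58 73 69] [82 52 73]
(332, 178) [59 57 57] [ 0  9 59]
(400, 190) [191 154  84] [ 20 143 191]
(392, 195) [71 57 35] [ 18 129  71]
(398, 215) [173 141  90] [ 18 122 173]
```

View pics/crop1.png

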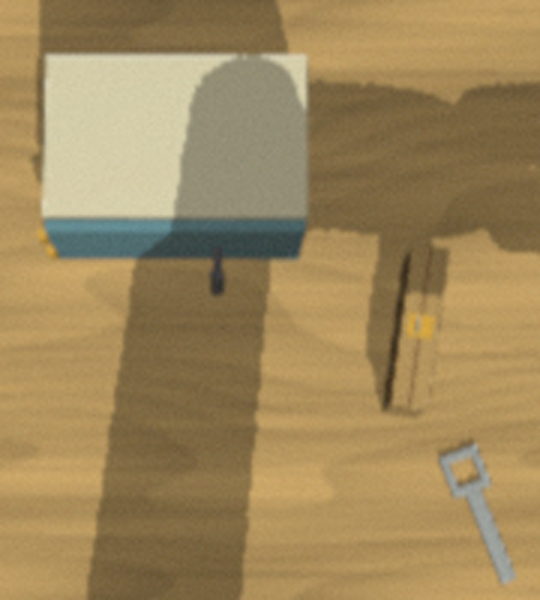

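View pics/crop2.png

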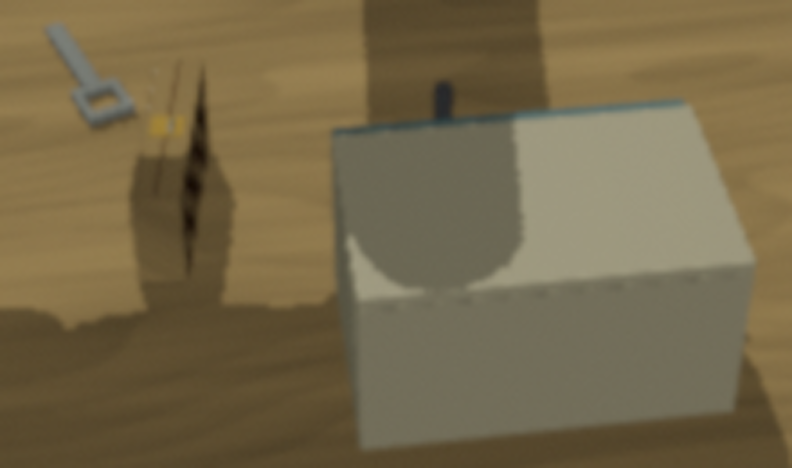

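The crops show these points:
- Roof corners, in top-crop pixels, at about (45,54), (307,55), (42,219), (307,219).
- Handle bar at (217,250–292).
- Clasp at (422,326).
- Top edge of the board running from (427,249) to (403,411).

```bash
python3 - <<'E'
from h import *
s=env.snapshot("top"); s2=env.snapshot("side"); np.set_printoptions(precision=4,suppress=True)
print("cam",-s["R"].T@s["t"])
t=lambda a,b,z: ray(s,260+(a+.5)/3-.5,85+(b+.5)/3-.5,z)
q=lambda a,b,z: ray(s2,200+(a+.5)/3.6-.5,180+(b+.5)/3.6-.5,z)
for n,p in dict(bl=(45,54),br=(307,55),fl=(42,219),fr=(307,219)).items(): print(n,t(*p,.135))
for n,p in dict(bl=(752,262),br=(358,300),fl=(686,102),fr=(333,130)).items(): print("side",n,q(*p,.135))
print("handle", [t(217,b,z) for b,z in((255,.128),(290,.128),(292,.05))], "side top",q(444,84,.128))
# chess: clasp by colour in both views, at z=.08
for S,box in((s,(160,240,375,420)),(s2,(190,240,230,260))):
    h=cv2.cvtColor(S["image"],cv2.COLOR_RGB2HSV); m=np.zeros(h.shape[:2],np.uint8)
    a,b,c,d=box; m[a:b,c:d]=cv2.inRange(h,(15,165,120),(28,255,255))[a:b,c:d]
    y,x=np.nonzero(m); print(len(x),x.mean(),y.mean(),ray(S,x.mean(),y.mean(),.08))
for p in((408,250),(447,248),(385,409),(418,414)): print("board",t(*p,.08))
for p in((203,65),(190,272),(180,62),(157,192)): print("board side",q(*p,.08))
for p in((465,443),(508,580),(440,460),(488,455)): print("opener",t(*p,.008))
E
```

```text
cam [ 0.3038 -0.0027  1.4276]
bl [0.7826 0.1676 0.135 ]
br [ 0.7788 -0.083   0.135 ]
fl [0.6205 0.1682 0.135 ]
fr [ 0.6184 -0.0805  0.135 ]
side bl [0.7803 0.1623 0.135 ]
side br [ 0.7783 -0.085   0.135 ]
side fl [0.6169 0.164  0.135 ]
side fr [ 0.6126 -0.0814  0.135 ]
handle [array([0.5862, 0.0039, 0.128 ]), array([0.5527, 0.0041, 0.128 ]), array([0.5657, 0.0045, 0.05  ])] side top [0.5637 0.0029 0.128 ]
23 400.82608695652175 193.3913043478261 [ 0.5251 -0.1941  0.08  ]
6 243.66666666666666 214.5 [ 0.5213 -0.1997  0.08  ]
board [ 0.6001 -0.1812  0.08  ]
board [ 0.6018 -0.219   0.08  ]
board [ 0.4452 -0.1553  0.08  ]
board [ 0.4403 -0.1865  0.08  ]
board side [ 0.4525 -0.1635  0.08  ]
board side [ 0.6796 -0.1853  0.08  ]
board side [ 0.4463 -0.1805  0.08  ]
board side [ 0.5953 -0.2037  0.08  ]
opener [ 0.4183 -0.2424  0.008 ]
opener [ 0.2832 -0.2801  0.008 ]
opener [ 0.4014 -0.217   0.008 ]
opener [ 0.4062 -0.2648  0.008 ]
```

The manual's scale: shifts go in mm and turns go in units of 0.2 rad. Converting my numbers, -0.125 rad is -0.625.

Request:
drive_effector(
  increments=[
    [[0, 0, -0.625, 0, 0, 0, 0.6], [0, 0, -0.625, 0, 0, 0, 0.6], [0, 0, -0.625, 0, 0, 0, 0.6], [0, 0, -0.625, 0, 0, 0, 0.6], [0, 0, -0.625, 0, 0, 0, 0.6], [0, 0, -0.625, 0, 0, 0, 0.6], [0, 0, -0.625, 0, 0, 0, 0.6], [0, 0, -0.625, 0, 0, 0, 0.6], [0, 0, -0.625, 0, 0, 0, 0.6], [0, 0, -0.625, 0, 0, 0, 0.6], [0, 0, -0.625, 0, 0, 0, 0.6], [0, 0, -0.625, 0, 0, 0, 0.6], [0, 0, -0.625, 0, 0, 0, 0.6], [0, 0, -0.625, 0, 0, 0, 0.6], [0, 0, -0.625, 0, 0, 0, 0.6], [0, 0, -0.625, 0, 0, 0, 0.6], [0, 0, -0.625, 0, 0, 0, 0.6], [0, 0, -0.625, 0, 0, 0, 0.6], [0, 0, -0.625, 0, 0, 0, 0.6], [0, 0, -0.625, 0, 0, 0, 0.6]],
  ],
  squeeze=60,
)

```text
clock: 1.97
tcp_pos: [0.1916, -0.5421, 0.2393]
orientation: [-0.0, 0.147, 0.989, 0.0]
contact_force: [-0.5, 0.3, 1.0]
width: 0.596
finger_force: 0.0
```

Request:
drive_effector(
  increments=[
    [[0, 0, -0.5, 0, 0, 0, 0.6], [0, 0, -0.5, 0, 0, 0, 0.6], [0, 0, -0.5, 0, 0, 0, 0.6], [0, 0, 0, 0, 0, 0, 0.6]],
  ],
)

```text
clock: 2.3
tcp_pos: [0.2467, -0.5155, 0.2342]
orientation: [-0.034, 0.045, 0.998, -0.018]
contact_force: [0.5, -0.1, -0.2]
width: 0.597
finger_force: 0.0
```

```bash
python3 -c "
from h import *
print(tool([0.569,0.0035,0.2],np.pi/2+.01),env.state()['joint_pos'])"
```

```text
(array([[-0.994,  0.088, -0.07 ],
       [ 0.09 ,  0.995, -0.034],
       [ 0.067, -0.04 , -0.997]]), [array([-0.27560239,  0.54627359, -0.0060343 ]), np.float64(-0.09810175170718405)]) [-1.10222159  0.31889077  1.58125716 -0.08247672  1.24437353 -2.55700403]
```

The last joint reached its range while the arm was turned aside. I'll swing in first, then correct the tilt.

In the tool's units: -0.0197 m is -19.7, 0.034 m is 34.

Request:
drive_effector(
  increments=[
    [[0, 0, 0, -19.7, 34, 0, 0.6], [0, 0, 0, -19.7, 34, 0, 0.6], [0, 0, 0, -19.7, 34, 0, 0.6], [0, 0, 0, -19.7, 34, 0, 0.6], [0, 0, 0, -19.7, 34, 0, 0.6], [0, 0, 0, -19.7, 34, 0, 0.6], [0, 0, 0, -19.7, 34, 0, 0.6], [0, 0, 0, -19.7, 34, 0, 0.6], [0, 0, 0, -19.7, 34, 0, 0.6], [0, 0, 0, -19.7, 34, 0, 0.6], [0, 0, 0, -19.7, 34, 0, 0.6], [0, 0, 0, -19.7, 34, 0, 0.6], [0, 0, 0, -19.7, 34, 0, 0.6], [0, 0, 0, -19.7, 34, 0, 0.6], [0, 0, 0, 0, 0, 0, 0.6]],
  ],
)

```text
clock: 3.55
tcp_pos: [0.5652, -0.0657, 0.1955]
orientation: [-0.034, 0.045, 0.998, -0.018]
contact_force: [0.4, -0.2, 0.2]
width: 0.6
finger_force: 0.0
```

```bash
cat >> h.py <<'E'
def fix(target,yawx):
    """rotvec (tool axes) to tool-down with x at yaw yawx, and shift in present tool axes"""
    st=env.state(); w,x,y,z=st["orientation"]; A=Ro.from_quat([x,y,z,w])
    D=Ro.from_matrix(np.array([[np.cos(yawx),np.sin(yawx),0],[np.sin(yawx),-np.cos(yawx),0],[0,0,-1]]))
    d=np.array(target)-st["tcp_pos"]
    print("p",st["tcp_pos"].round(4),"rot",(A.inv()*D).as_rotvec().round(3),"shift now",A.inv().apply(d).round(4),"shift after",D.inv().apply(d).round(4),"F",st["contact_force"].round(1),"w",round(st["width"],3),"j6",st["joint_pos"][5].round(2))
E
python3 -c "
from h import *
fix([0.569,0.0035,0.2],np.pi+.012)"
```

```text
p [ 0.5652 -0.0657  0.1955] rot [-0.035 -0.068 -0.102] shift now [ 0.0029  0.069  -0.007 ] shift after [-0.0046  0.0691 -0.0045] F [ 0.4 -0.2  0.2] w 0.6 j6 -1.58
```

In the tool's units: 0.035 m is 35, 0.034 m is 34, -0.102 rad is -0.51.

Request:
drive_effector(
  increments=[
    [[-0.175, -0.34, -0.51, 0, 0, 0, 0.6], [0, 0, 0, -2.3, 35, 0, 0.6], [0, 0, 0, -2.3, 34, 0, 0.6], [0, 0, 0, 0, 0, 0, 0.6], [0, 0, 0, 0, 0, 0, 0.6]],
  ],
)

```text
clock: 3.97
tcp_pos: [0.5658, -0.001, 0.1962]
orientation: [-0.002, -0.004, 1.0, -0.002]
contact_force: [-1.2, -0.6, -0.5]
width: 0.598
finger_force: 0.0
```

```bash
python3 - <<'E'
from h import *
fix([0.569,0.0035,0.096],np.pi+.012)
s=env.snapshot("wrist"); cv2.imwrite("pics/w1.png",s["image"][:,:,::-1])
print(px(s,[.569,.0035,.128]),px(s,[.569,.0035,.05]))
E
```

```text
p [ 0.5658 -0.001   0.1962] rot [-0.004 -0.003 -0.005] shift now [-0.0035  0.0049  0.1001] shift after [-0.0032  0.0045  0.1002] F [-1.2 -0.6 -0.5] w 0.598 j6 -1.6
[328.885575   217.17311743] [327.67865107 191.30306246]
```

View pics/w1.png

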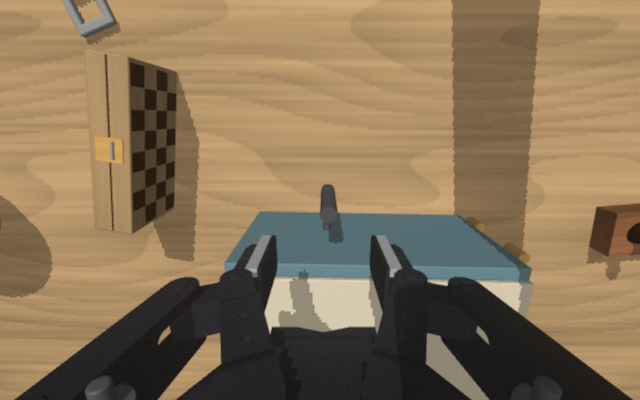

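The wrist view shows the bar top at (329,217), matching my estimate, and the board's clasp at (110,150). Next I'll descend and grip the bar.

Request:
drive_effector(
  increments=[
    [[0, 0, 0, -3.5, 4.7, 0, 0.6], [0, 0, 0, 0, 0, 25, 0.6], [0, 0, 0, 0, 0, 25, 0.6], [0, 0, 0, 0, 0, 25, 0.6], [0, 0, 0, 0, 0, 25, 0.6], [0, 0, 0, 0, 0, 0, 0], [0, 0, 0, 0, 0, 0, 0], [0, 0, 0, 0, 0, 0, 0], [0, 0, 0, 0, 0, 0, 0], [0, 0, 0, 0, 0, 0, 0]],
  ],
  squeeze=80,
)

```text
clock: 4.85
tcp_pos: [0.5704, 0.0028, 0.0976]
orientation: [0.0, -0.003, 1.0, -0.002]
contact_force: [0.9, 0.8, -1.0]
width: 0.144
finger_force: 78.0
```

```bash
python3 - <<'E'
from h import *
s=env.snapshot("wrist")
for n,p in dict(clasp=(110,150),a=(86,52),b=(130,58),c=(95,231),d=(133,233)).items(): pass
fix([0.569,0.0035,0.096],np.pi+.012)
E
```

```text
p [0.5703 0.0028 0.0976] rot [-0.004  0.    -0.007] shift now [0.0013 0.0007 0.0016] shift after [0.0013 0.0007 0.0016] F [0.2 0.5 1.4] w 0.14 j6 -1.59
```

In the tool's units: 0.0066 m is 6.6, 0.0022 m is 2.2, 0.04 rad is 0.2.

Request:
drive_effector(
  increments=[
    [[0, 0, 0.2, 6.6, 2.2, 0, 0], [0, 0, 0.2, 6.6, 2.2, 0, 0], [0, 0, 0.2, 6.6, 2.2, 0, 0], [0, 0, 0.2, 6.6, 2.2, 0, 0], [0, 0, 0.2, 6.6, 2.2, 0, 0], [0, 0, 0, 0, 0, 0, 0]],
  ],
)

```text
clock: 5.4
tcp_pos: [0.5375, 0.017, 0.0976]
orientation: [-0.0, 0.098, 0.995, -0.001]
contact_force: [1.9, 1.7, 2.0]
width: 0.146
finger_force: 80.0
```

```bash
python3 - <<'E'
from h import *
H=np.array([.570+.052,.003+.165]); r=np.array([-.052,-.165]); t=.2
R=lambda t:np.array([[np.cos(t),np.sin(t)],[-np.sin(t),np.cos(t)]])
print(H+R(t)@r)
fix([*(H+R(t)@r),0.0976],np.pi+.005-t)
E
```

```text
[0.5382561  0.01661982]
p [0.5375 0.017  0.0976] rot [-0.003  0.    -0.   ] shift now [-0.0008 -0.0002  0.    ] shift after [-0.0008 -0.0002  0.    ] F [1.9 1.7 2. ] w 0.146 j6 -1.36
```

In the tool's units: 0.0162 m is 16.2, 0.006 m is 6, 0.1 rad is 0.5.

Request:
drive_effector(
  increments=[
    [[0, 0, 0.5, 16.2, 6, 0, 0], [0, 0, 0.5, 16.2, 6, 0, 0], [0, 0, 0.5, 16.2, 6, 0, 0], [0, 0, 0.5, 16.2, 6, 0, 0], [0, 0, 0.5, 16.2, 6, 0, 0], [0, 0, 0.5, 16.2, 6, 0, 0], [0, 0, 0.5, 16.2, 6, 0, 0], [0, 0, 0, 0, 0, 0, 0]],
  ],
)

```text
clock: 6.07
tcp_pos: [0.4603, 0.1075, 0.0976]
orientation: [0.001, 0.433, 0.902, -0.0]
contact_force: [1.9, -0.1, 3.8]
width: 0.14
finger_force: 80.3
```

```bash
python3 - <<'E'
from h import *
H=np.array([.570+.052,.003+.165]); r=np.array([-.052,-.165]); t=.9
R=lambda t:np.array([[np.cos(t),np.sin(t)],[-np.sin(t),np.cos(t)]])
print(H+R(t)@r)
fix([*(H+R(t)@r),0.0976],np.pi+.005-t)
E
```

```text
[0.46042734 0.10616735]
p [0.4603 0.1075 0.0976] rot [ 0.     0.003 -0.   ] shift now [-0.0011 -0.0007 -0.    ] shift after [-0.0011 -0.0007 -0.    ] F [ 1.9 -0.1  3.8] w 0.14 j6 -0.47
```

In the tool's units: 0.0162 m is 16.2, 0.0114 m is 11.4, 0.1 rad is 0.5.

Request:
drive_effector(
  increments=[
    [[0, 0, 0.5, 16.2, 6, 0, 0], [0, 0, 0.5, 16.2, 6, 0, 0], [0, 0, 0.5, 16.2, 6, 0, 0], [0, 0, 0.5, 16.2, 6, 0, 0], [0, 0, 0.5, 16.2, 6, 0, 0], [0, 0, 0.5, 16.2, 6, 0, 0], [0, 0, 0.35, 11.4, 4, 0, 0], [0, 0, 0, 0, 0, 0, 0], [0, 0, 0, 0, 0, 0, 0.6], [0, 0, 0, 0, 0, 0, 0.6], [0, 0, 0, 0, 0, 0, 0.6], [0, 0, 0, 0, 0, 0, 0.6]],
  ],
)

```text
clock: 7.07
tcp_pos: [0.4542, 0.2181, 0.0954]
orientation: [-0.0, 0.705, 0.709, -0.003]
contact_force: [-0.0, -0.3, 1.1]
width: 0.599
finger_force: 0.0
```

```bash
python3 - <<'E'
from h import *
fix([.45,.22,.25],np.pi/2)
E
```

```text
p [0.4542 0.2181 0.0954] rot [-0.004  0.004  0.006] shift now [ 0.0012 -0.0048 -0.1546] shift after [ 0.0019 -0.0042 -0.1546] F [-0.  -0.3  1.1] w 0.599 j6 0.42
```

In the tool's units: -0.0377 m is -37.7, 0.0062 m is 6.2.

Request:
drive_effector(
  increments=[
    [[0, 0, 0, 0, 0, -40, 0.8], [0, 0, 0, 0, 0, -40, 0.8], [0, 0, 0, 0, 0, -40, 0.8], [0, 0, 0, 0, 0, -30, 0.8], [0, 0, 0, -37.7, 6.2, 0, 0.8], [0, 0, 0, -37.7, 6.2, 0, 0.8], [0, 0, 0, -37.7, 6.2, 0, 0.8], [0, 0, 0, -37.7, 6.2, 0, 0.8], [0, 0, 0, -37.7, 6.2, 0, 0.8], [0, 0, 0, -37.7, 6.2, 0, 0.8], [0, 0, 0, -37.7, 6.2, 0, 0.8], [0, 0, 0, -37.7, 6.2, 0, 0.8], [0, 0, 0, -37.7, 6.2, 0, 0.8], [0, 0, 0, -37.7, 6.2, 0, 0.8], [0, 0, 0, -37.7, 6.2, 0, 0.8]],
  ],
)

```text
clock: 8.32
tcp_pos: [0.5252, -0.197, 0.2467]
orientation: [-0.0, 0.705, 0.709, -0.003]
contact_force: [0.7, -0.3, 0.1]
width: 0.802
finger_force: 0.0
```

Request:
drive_effector(
  increments=[
    [[0, 0, -0.6, 0, 0, 0, 0.8], [0, 0, -0.6, 0, 0, 0, 0.8], [0, 0, -0.6, 0, 0, 0, 0.8], [0, 0, -0.6, 0, 0, 0, 0.8], [0, 0, -0.6, 0, 0, 0, 0.8], [0, 0, -0.6, 0, 0, 0, 0.8], [0, 0, -0.6, 0, 0, 0, 0.8], [0, 0, -0.6, 0, 0, 0, 0.8], [0, 0, -0.6, 0, 0, 0, 0.8], [0, 0, -0.6, 0, 0, 0, 0.8], [0, 0, -0.6, 0, 0, 0, 0.8], [0, 0, -0.35, 0, 0, 0, 0.8], [0, 0, 0, 0, 0, 0, 0.8]],
  ],
)

```text
clock: 9.4
tcp_pos: [0.5253, -0.195, 0.2466]
orientation: [-0.002, 0.087, 0.996, -0.002]
contact_force: [0.2, 0.8, -0.5]
width: 0.8
finger_force: 0.0
```

```bash
python3 - <<'E'
from h import *
fix([.522,-.197,.08],np.pi-.18)
s=env.snapshot("wrist"); cv2.imwrite("pics/w2.png",s["image"][:,:,::-1]); np.savez("w2.npz",**{k:np.array(v) for k,v in s.items()})
t=env.snapshot("top"); cv2.imwrite("pics/t2.png",cv2.resize(t["image"][85:285,240:440,::-1],None,fx=3,fy=3,interpolation=cv2.INTER_CUBIC))
np.savez("t2.npz",**{k:np.array(v) for k,v in t.items()})
E
```

```text
p [ 0.5253 -0.195   0.2466] rot [-0.004 -0.004  0.006] shift now [ 0.0023 -0.0018  0.1666] shift after [ 0.0029 -0.0025  0.1666] F [ 0.2  0.8 -0.5] w 0.8 j6 -1.77
```

View pics/w2.png

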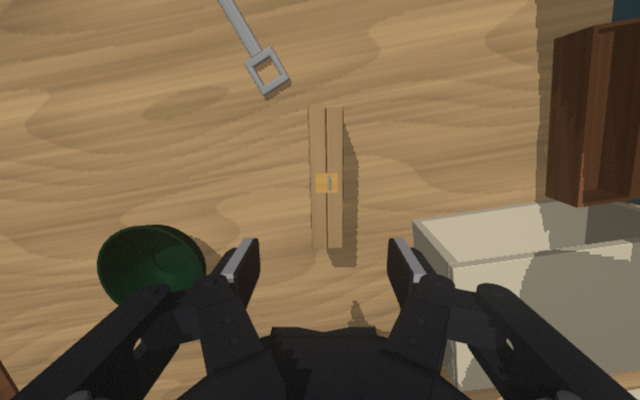

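View pics/t2.png

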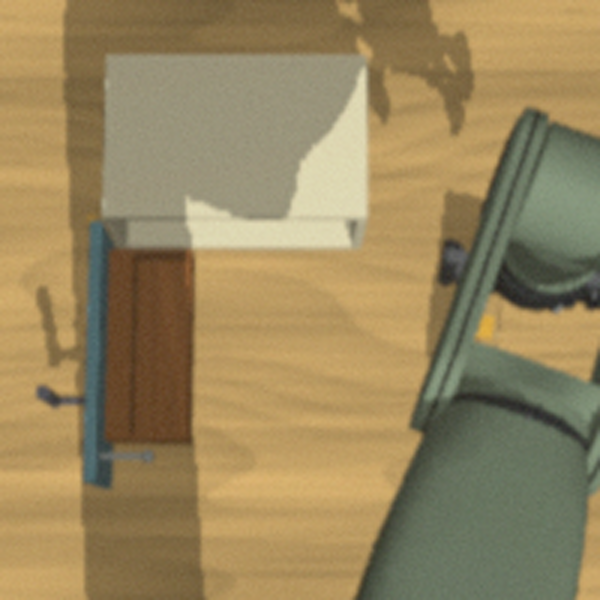

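The wrist view has the board's top corners at (309,107), (342,108), (312,247) and (342,248), with the clasp at (327,183). In the top crop the door is open about 90°, with the pocket at x 135–190 and y 252–440.

```bash
python3 - <<'E'
from h import *
np.set_printoptions(precision=4,suppress=True)
w=np.load("w2.npz"); t=np.load("t2.npz")
P=[ray(w,*p,.08) for p in((309,107),(342,108),(312,247),(342,248))]; print(*P,"clasp",ray(w,327,183,.08))
n=(P[0]+P[1])/2;f=(P[2]+P[3])/2; d=f-n; print("mid",(n+f)/2,"len",np.linalg.norm(d),"yaw",np.arctan2(d[1],d[0]))
T=lambda a,b,z: ray(t,240+(a+.5)/3-.5,85+(b+.5)/3-.5,z)
for p in((107,252),(135,255),(190,255),(107,440),(135,440),(190,440)): print("pocket rim",p,T(*p,.074))
print("panel outer top",T(91,222,.132),T(84,482,.132),"inner",T(110,486,.132), "handle top",T(42,393,.128))
H=np.array([.622,.168])
for th in(1.50,1.555):
  R=np.array([[np.cos(th),np.sin(th)],[-np.sin(th),np.cos(th)]])
  print(th,"pocket model",H+R@[.05,-.11],"handle",H+R@[-.052,-.165],"free edge inner",H+R@[0,-.248])
E
```

```text
[ 0.443  -0.1959  0.08  ] [ 0.4498 -0.1627  0.08  ] [ 0.5982 -0.2216  0.08  ] [ 0.6055 -0.1869  0.08  ] clasp [ 0.525  -0.1911  0.08  ]
mid [ 0.5241 -0.1918  0.08  ] len 0.15743745596553316 yaw -0.15926181826458657
pocket rim (107, 252) [0.6022 0.1709 0.074 ]
pocket rim (135, 255) [0.599  0.1433 0.074 ]
pocket rim (190, 255) [0.5986 0.0894 0.074 ]
pocket rim (107, 440) [0.4176 0.1684 0.074 ]
pocket rim (135, 440) [0.4175 0.1415 0.074 ]
pocket rim (190, 440) [0.4173 0.0886 0.074 ]
panel outer top [0.6184 0.179  0.132 ] [0.3744 0.1817 0.132 ] inner [0.3706 0.1578 0.132 ] handle top [0.457  0.2227 0.128 ]
1.5 pocket model [0.5158 0.1103] handle [0.4537 0.2082] free edge inner [0.3746 0.1505]
1.555 pocket model [0.5128 0.1163] handle [0.4562 0.2174] free edge inner [0.374  0.1641]
```

In the tool's units: 0.0023 m is 2.3, 0.0014 m is 1.4, -0.012 rad is -0.06.

Request:
drive_effector(
  increments=[
    [[-0.02, -0.02, -0.06, 1.4, 2.3, 0, 0.8], [0, 0, 0, 0, 0, 40, 0.8], [0, 0, 0, 0, 0, 40, 0.8], [0, 0, 0, 0, 0, 40, 0.8], [0, 0, 0, 0, 0, 40, 0.8], [0, 0, 0, 0, 0, 20, 0.8], [0, 0, 0, 0, 0, 10.5, 0.8], [0, 0, 0, 0, 0, 0, 0.8], [0, 0, 0, 0, 0, 0, 0], [0, 0, 0, 0, 0, 0, 0], [0, 0, 0, 0, 0, 0, 0], [0, 0, 0, 0, 0, 0, 0], [0, 0, 0, 0, 0, 0, 0]],
  ],
  squeeze=50,
)

```text
clock: 10.58
tcp_pos: [0.5267, -0.1929, 0.0586]
orientation: [0.003, 0.081, 0.997, -0.001]
contact_force: [0.1, 0.1, 6.9]
width: 0.413
finger_force: 51.5
```

```bash
python3 - <<'E'
from h import *
fix([.5243,-.1925,.056],np.pi-.163)
E
```

```text
p [ 0.5267 -0.1929  0.0586] rot [-0.001  0.006  0.   ] shift now [0.0024 0.     0.0026] shift after [0.0024 0.     0.0026] F [0.1 0.1 6.9] w 0.413 j6 -1.78
```

Request:
drive_effector(
  increments=[
    [[0, 0, 0, 0, 0, -30, 0], [0, 0, 0, 0, 0, -40, 0], [0, 0, 0, 0, 0, -40, 0], [0, 0, 0, 0, 0, -40, 0], [0, 0, -0.45, 0, 0, 0, 0], [0, 0, -0.425, 0, 0, 0, 0], [0, 0, 0, 1.2, 34.3, 0, 0], [0, 0, 0, 1.2, 34.3, 0, 0], [0, 0, 0, 1.2, 34.3, 0, 0], [0, 0, 0, 1.2, 34.3, 0, 0], [0, 0, 0, 1.2, 34.3, 0, 0], [0, 0, 0, 1.2, 34.3, 0, 0], [0, 0, 0, 1.2, 34.3, 0, 0], [0, 0, 0, 1.2, 34.3, 0, 0], [0, 0, 0, 1.2, 34.3, 0, 0], [0, 0, 0, 0, 0, 0, 0], [0, 0, 0, 0, 0, 0, 0]],
  ],
)

```text
clock: 12.0
tcp_pos: [0.5098, 0.1175, 0.2063]
orientation: [0.0, -0.008, 1.0, -0.0]
contact_force: [0.1, -0.7, -3.0]
width: 0.41
finger_force: 52.1
```

```bash
python3 - <<'E'
from h import *
fix([.5124,.116,.0936],np.pi+.012)
t=env.snapshot("wrist"); cv2.imwrite("pics/w3.png",t["image"][:,:,::-1]);np.savez("w3.npz",**{k:np.array(v) for k,v in t.items()})
E
```

```text
p [0.5098 0.1175 0.2063] rot [-0.001  0.001  0.004] shift now [-0.0025 -0.0014  0.1127] shift after [-0.0026 -0.0015  0.1127] F [ 0.1 -0.7 -3. ] w 0.41 j6 -1.38
```

View pics/w3.png

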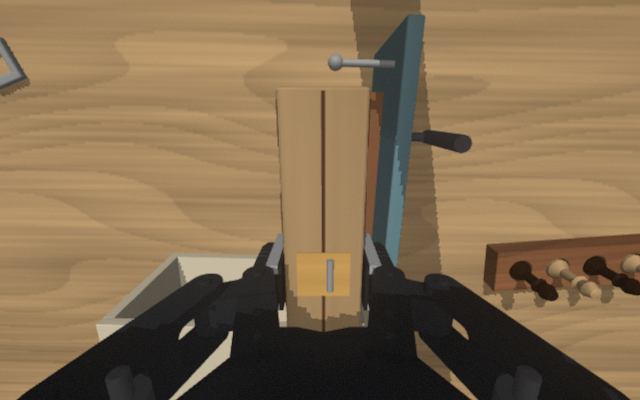

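The board is held level and hides the pocket, with the door panel alongside at x≈400. I'll lower it and watch the force.

Request:
drive_effector(
  increments=[
    [[0, 0, 0.02, -2.5, -1.4, 0, 0], [0, 0, 0, 0, 0, 30, 0], [0, 0, 0, 0, 0, 20, 0], [0, 0, 0, 0, 0, 15, 0], [0, 0, 0, 0, 0, 10, 0], [0, 0, 0, 0, 0, 10, 0], [0, 0, 0, 0, 0, 10, 0], [0, 0, 0, 0, 0, 0, 0]],
  ],
)

```text
clock: 12.72
tcp_pos: [0.5123, 0.114, 0.1097]
orientation: [-0.001, -0.004, 1.0, -0.001]
contact_force: [-0.6, -0.4, -3.8]
width: 0.413
finger_force: 52.0
```

```bash
python3 - <<'E'
from h import *
fix([.5124,.116,.0936],np.pi+.012)
E
```

```text
p [0.5123 0.114  0.1097] rot [-0.001 -0.002 -0.005] shift now [-0.0002  0.002   0.0161] shift after [-0.0002  0.002   0.0161] F [-0.6 -0.4 -3.8] w 0.413 j6 -1.38
```

In the tool's units: 0.008 m is 8, 0.006 m is 6.

Request:
drive_effector(
  increments=[
    [[0, 0, 0, 0, 1, 8, 0], [0, 0, 0, 0, 0, 6, 0], [0, 0, 0, 0, 0, 2, 0], [0, 0, 0, 0, 0, 0, 0]],
  ],
)

```text
clock: 13.05
tcp_pos: [0.5128, 0.1157, 0.0949]
orientation: [0.0, -0.004, 1.0, -0.0]
contact_force: [0.5, -0.0, -3.0]
width: 0.416
finger_force: 52.1
```

Request:
drive_effector(
  increments=[
    [[0, 0, 0, 0, 0, 1.5, 0], [0, 0, 0, 0, 0, 1.5, 0], [0, 0, 0, 0, 0, 0, 0]],
  ],
)

```text
clock: 13.3
tcp_pos: [0.5136, 0.1158, 0.0936]
orientation: [0.002, -0.004, 1.0, -0.0]
contact_force: [-2.1, -0.3, 3.7]
width: 0.412
finger_force: 52.8
```

In the tool's units: -0.04 m is -40, -0.03 m is -30.

Request:
drive_effector(
  increments=[
    [[0, 0, 0, 0, 0, 0, 0.58], [0, 0, 0, 0, 0, 0, 0.58], [0, 0, 0, 0, 0, 0, 0.58], [0, 0, 0, 0, 0, -20, 0.58], [0, 0, 0, 0, 0, -30, 0.58], [0, 0, 0, 0, 0, -40, 0.58], [0, 0, 0, 0, 0, -30, 0.58], [0, 0, 0, 0, 0, 0, 0.58]],
  ],
)

```text
clock: 13.97
tcp_pos: [0.5166, 0.1165, 0.219]
orientation: [0.007, -0.004, 1.0, 0.001]
contact_force: [1.5, 0.5, -0.8]
width: 0.581
finger_force: 0.0
```

```bash
python3 - <<'E'
from h import *
s=env.snapshot("wrist"); a=s["image"][:,:,::-1]
t=env.snapshot("side"); b=t["image"][160:320,230:430,::-1]
b=cv2.resize(b,None,fx=2,fy=2,interpolation=cv2.INTER_CUBIC)
cv2.imwrite("pics/c4.png",np.hstack([a[:320,200:560],b]))
fix([.4557,.2175,.25],np.pi/2+.016)
E
```

```text
p [0.5135 0.1159 0.2135] rot [0.004 0.003 1.563] shift now [ 0.0568  0.1021 -0.0367] shift after [ 0.1025 -0.0562 -0.0365] F [-0.6  0.5  0. ] w 0.58 j6 -1.38
```

View pics/c4.png

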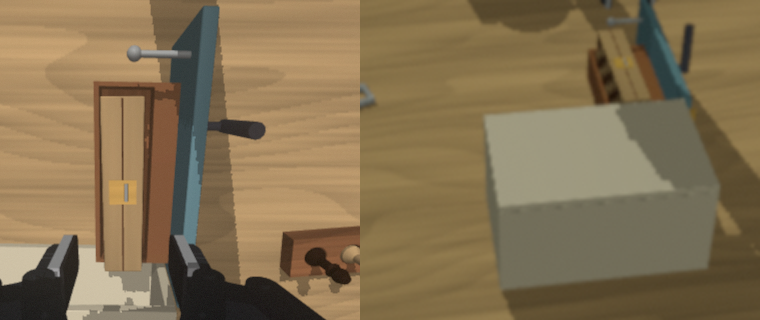

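The board stands inside the pocket, flush between the walls at crop x 95–150, with the door still wide open. Next I'll measure the handle again.

In the tool's units: -0.0367 m is -36.7, 0.026 m is 26.

Request:
drive_effector(
  increments=[
    [[0, 0, 0, 14, 25, -36.7, 0.58], [0, 0, 0, 14, 25, 0, 0.58], [0, 0, 0, 14, 25, 0, 0.58], [0, 0, 0, 14, 26, 0, 0.58], [0, 0, 0, 0, 0, 0, 0.58]],
  ],
)

```text
clock: 14.48
tcp_pos: [0.4545, 0.2166, 0.2432]
orientation: [-0.002, -0.006, 1.0, 0.0]
contact_force: [0.9, -0.1, 0.1]
width: 0.582
finger_force: 0.0
```

Request:
drive_effector(
  increments=[
    [[0, 0, 0.6, 0, 0, 0, 0.58], [0, 0, 0.6, 0, 0, 0, 0.58], [0, 0, 0.6, 0, 0, 0, 0.58], [0, 0, 0.6, 0, 0, 0, 0.58], [0, 0, 0.6, 0, 0, 0, 0.58], [0, 0, 0.6, 0, 0, 0, 0.58], [0, 0, 0.6, 0, 0, 0, 0.58], [0, 0, 0.6, 0, 0, 0, 0.58], [0, 0, 0.6, 0, 0, 0, 0.58], [0, 0, 0.6, 0, 0, 0, 0.58], [0, 0, 0.6, 0, 0, 0, 0.58], [0, 0, 0.6, 0, 0, 0, 0.58], [0, 0, 0.6, 0, 0, 0, 0.58], [0, 0, 0, 0, 0, 0, 0.58]],
  ],
)

```text
clock: 15.65
tcp_pos: [0.457, 0.213, 0.2433]
orientation: [0.0, 0.701, 0.713, -0.001]
contact_force: [0.7, 0.1, 0.1]
width: 0.58
finger_force: 0.0
```

```bash
python3 - <<'E'
from h import *
fix([.4557,.2175,.0965],np.pi/2+.016)
s=env.snapshot("wrist"); print(px(s,[.4557,.2175,.128]),px(s,[.4557,.2175,.05]))
h=cv2.cvtColor(s["image"],cv2.COLOR_RGB2HSV); p=px(s,[.4557,.2175,.128]); u,v=p.round().astype(int)
m=((h[...,2]<95)&(h[...,1]<80)).astype(np.uint8); n,l,st,c=cv2.connectedComponentsWithStats(m[:,:])
for i in range(1,n):
    if st[i,4]>60: print(st[i],c[i].round(1))
cv2.imwrite("pics/w5.png",s["image"][v-80:v+80,u-80:u+80,::-1])
E
```

```text
p [0.457  0.213  0.2433] rot [-0.002  0.002  0.001] shift now [ 0.0048 -0.001   0.1468] shift after [ 0.0045 -0.0012  0.1468] F [0.7 0.1 0.1] w 0.58 j6 0.4
[322.84891814 190.49361272] [323.08781513 173.54612398]
[ 238  166  254   67 7955] [356.7 211.5]
[    0   234   631   166 55813] [286.3 341. ]
```

View pics/w5.png

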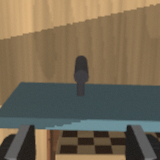

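The bar is centred between the jaws at crop (81,70), so I'll descend and grip.

Request:
drive_effector(
  increments=[
    [[0, 0, 0, 4.8, -1, 0, 0.58], [0, 0, 0, 0, 0, 40, 0.58], [0, 0, 0, 0, 0, 40, 0.58], [0, 0, 0, 0, 0, 40, 0.58], [0, 0, 0, 0, 0, 26.8, 0.58], [0, 0, 0, 0, 0, 0, 0], [0, 0, 0, 0, 0, 0, 0], [0, 0, 0, 0, 0, 0, 0], [0, 0, 0, 0, 0, 0, 0], [0, 0, 0, 0, 0, 0, 0]],
  ],
  squeeze=80,
)

```text
clock: 16.53
tcp_pos: [0.4575, 0.2189, 0.0998]
orientation: [0.001, 0.7, 0.714, 0.002]
contact_force: [-0.4, -0.1, -1.0]
width: 0.146
finger_force: 78.1
```

```bash
python3 - <<'E'
from h import *
H=np.array([.622,.168]);p=env.state()["tcp_pos"][:2]-H
print("theta",(np.arctan2(-.165,-.052)-np.arctan2(p[1],p[0]))%(2*np.pi),np.hypot(*p))
fix([.4557,.2175,.0965],np.pi/2+.016)
E
```

```text
theta 1.5655525906623744 0.1722102613867943
p [0.4575 0.2189 0.0998] rot [ 0.004 -0.001  0.003] shift now [-0.0014 -0.0018  0.0033] shift after [-0.0014 -0.0018  0.0033] F [-0.4 -0.1 -1. ] w 0.146 j6 0.41
```

Request:
drive_effector(
  increments=[
    [[0, 0, -0.2, -6.6, -2, 0, 0], [0, 0, -0.375, -12.5, -3.4, 0, 0], [0, 0, -0.375, -12.5, -3.4, 0, 0], [0, 0, -0.375, -12.5, -3.4, 0, 0], [0, 0, -0.375, -12.5, -3.4, 0, 0], [0, 0, -0.375, -12.5, -3.4, 0, 0], [0, 0, -0.375, -12.5, -3.4, 0, 0], [0, 0, -0.375, -12.5, -3.4, 0, 0], [0, 0, -0.375, -12.5, -3.4, 0, 0], [0, 0, -0.375, -12.5, -3.4, 0, 0], [0, 0, 0, 0, 0, 0, 0]],
  ],
)

```text
clock: 17.45
tcp_pos: [0.4651, 0.0958, 0.0997]
orientation: [0.001, 0.405, 0.914, -0.001]
contact_force: [-5.0, -1.7, 6.5]
width: 0.141
finger_force: 79.0
```

```bash
cat >> h.py <<'E'
def door(t):
    H=np.array([.622,.168]);p=env.state()["tcp_pos"][:2]-H
    print("theta",(np.arctan2(-.165,-.052)-np.arctan2(p[1],p[0]))%(2*np.pi),np.hypot(*p))
    R=np.array([[np.cos(t),np.sin(t)],[-np.sin(t),np.cos(t)]])
    fix([*(H+R@[-.052,-.165]),0.0976],np.pi+.008-t)
E
python3 -c "
from h import *
door(.845)"
```

```text
theta 0.8345238530485564 0.17272093886355677
p [0.4651 0.0958 0.0997] rot [-0.001  0.002  0.002] shift now [0.0018 0.0003 0.0021] shift after [0.0018 0.0003 0.0021] F [-5.  -1.7  6.5] w 0.141 j6 -0.55
```

In the tool's units: -0.0125 m is -12.5, -0.0034 m is -3.4, -0.075 rad is -0.375.

Request:
drive_effector(
  increments=[
    [[0, 0, -0.375, -12.5, -3.4, 0, 0], [0, 0, -0.375, -12.5, -3.4, 0, 0], [0, 0, -0.375, -12.5, -3.4, 0, 0], [0, 0, -0.375, -12.5, -3.4, 0, 0], [0, 0, -0.375, -12.5, -3.4, 0, 0], [0, 0, -0.375, -12.5, -3.4, 0, 0], [0, 0, -0.375, -12.5, -3.4, 0, 0], [0, 0, -0.375, -12.5, -3.4, 0, 0], [0, 0, 0, 0, 0, 0, 0]],
  ],
)

```text
clock: 18.2
tcp_pos: [0.5343, 0.0189, 0.0998]
orientation: [0.001, 0.116, 0.993, -0.002]
contact_force: [-6.0, -7.9, 4.5]
width: 0.14
finger_force: 79.3
```

```bash
python3 -c "
from h import *
door(.245)
s=env.snapshot('top'); cv2.imwrite('pics/t6.png',cv2.resize(s['image'][85:235,240:440,::-1],None,fx=3,fy=3))"
```

```text
theta 0.22608393694048678 0.17299985036878573
p [0.5343 0.0189 0.0998] rot [-0.004  0.003  0.004] shift now [0.0031 0.001  0.0022] shift after [0.0031 0.001  0.0022] F [-6.  -7.9  4.5] w 0.14 j6 -1.32
```

View pics/t6.png

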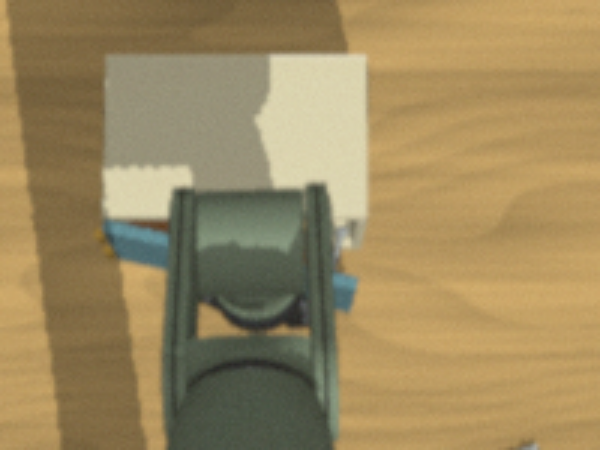

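The door is nearly shut and nothing is jammed. I'll push it through the catch.

Request:
drive_effector(
  increments=[
    [[0, 0, -0.2, -6.7, -1.9, 0, 0], [0, 0, -0.2, -6.7, -1.9, 0, 0], [0, 0, -0.2, -6.7, -1.9, 0, 0], [0, 0, -0.2, -6.7, -1.9, 0, 0], [0, 0, -0.2, -6.7, -1.9, 0, 0], [0, 0, -0.13, -4.5, -1.3, 0, 0], [0, 0, 0, -2, 0, 0, 0], [0, 0, 0, 0, 0, 0, 0]],
  ],
)

```text
clock: 18.92
tcp_pos: [0.5697, 0.003, 0.0998]
orientation: [-0.001, 0.004, 1.0, -0.003]
contact_force: [-3.0, -12.4, 0.1]
width: 0.137
finger_force: 79.1
```

```bash
python3 -c "
from h import *
door(0)"
```

```text
theta 0.001639188098350619 0.17305686451203064
p [0.5697 0.003  0.0998] rot [-0.006 -0.002 -0.016] shift now [-0.0003 -0.      0.0022] shift after [-0.0003 -0.      0.0022] F [ -3.  -12.4   0.1] w 0.137 j6 -1.57
```

Request:
drive_effector(
  increments=[
    [[0, 0, -0.05, -2, 0, 0, 0], [0, 0, 0, -2, 0, 0, 0], [0, 0, 0, 0, 0, 0, 0]],
  ],
)

```text
clock: 19.17
tcp_pos: [0.5701, 0.0029, 0.0997]
orientation: [-0.005, -0.001, 1.0, -0.003]
contact_force: [-16.4, -10.1, 10.8]
width: 0.14
finger_force: 80.3
```

The door is hard against its stop. I'll ease off, release, lift away and check.

Request:
drive_effector(
  increments=[
    [[0, 0, 0, 2, 0, 0, 0], [0, 0, 0, 0, 0, 0, 0.5], [0, 0, 0, 0, 0, 0, 0.5], [0, 0, 0, 0, 0, 0, 0.5], [0, 0, 0, 0, 0, 0, 0.5], [0, 0, 0, 0, 0, -30, 0.5], [0, 0, 0, 0, 0, -40, 0.5], [0, 0, 0, 0, 0, -40, 0.5], [0, 0, 0, 30, 0, -20, 0.5], [0, 0, 0, 40, 0, 0, 0.5], [0, 0, 0, 40, 0, 0, 0.5], [0, 0, 0, 40, 0, 0, 0.5], [0, 0, 0, 0, -40, 0, 0.5], [0, 0, 0, 0, -40, 0, 0.5], [0, 0, 0, 0, -40, 0, 0.5], [0, 0, 0, 0, -40, 0, 0.5], [0, 0, 0, 0, 0, 0, 0.5]],
  ],
)

```text
clock: 20.58
tcp_pos: [0.424, -0.1598, 0.229]
orientation: [0.002, 0.003, 1.0, -0.002]
contact_force: [0.3, 1.8, 0.2]
width: 0.499
finger_force: 0.0
```

```bash
python3 - <<'E'
from h import *
s=env.snapshot("top"); t=env.snapshot("side")
a=cv2.resize(s["image"][85:185,260:380,::-1],None,fx=3.3,fy=3.3); b=cv2.resize(t["image"][180:280,280:400,::-1],None,fx=3.3,fy=3.3)
cv2.imwrite("pics/end.png",np.hstack([a,b]))
E
```

```text
(no output)
```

View pics/end.png

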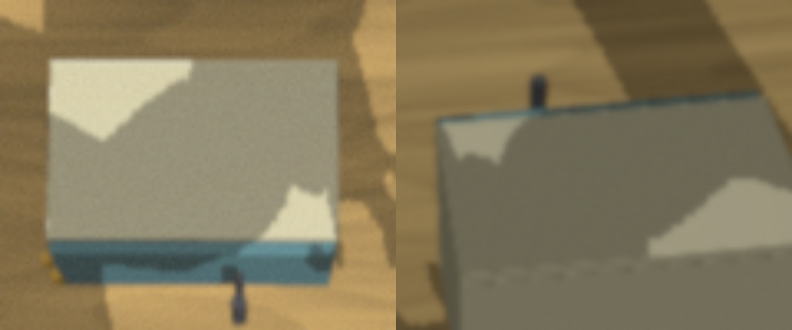

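The final picture shows the door flush with the front, as at the start: the handle is at crop (238,300) and the door edge is parallel to the roof. I'll hand the job in.

```bash
python3 -c "
from cell import env
print(env.sign_off())"
```

```text
the job is handed in; nothing more can be done
None
```

I handed the job in at about 21 s of the 72 s allowed: the chessboard is standing on the pocket floor, the door is shut hard against its stop, and I never touched the bowl, opener or rack. The sign-off printed no verdict.

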